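# Close a row of terminal blocks up to the end stop and drop the gate

## Task

Push the row of four grey terminal blocks along the mounting rail with your fingertips, as one closed-up train, until it is fully home against the end stop with no gaps. Then tip the small hinged steel gate over with a fingertip so that it lies flat across the rail behind the row. Nothing may be pinched, lifted or tilted off the rail, and the screwdriver, tweezers and fuse holder beside the fixture stay where they are.

Things in the scene. Friction and masses are not known exactly. Their poses are not given: they have to be found in the camera images.
- fixture: grey plate 110 x 330 x 8 mm, fixed on the bench; a 35 mm wide steel rail runs along its y from -160 mm to the end stop, rail top 15.5 mm above the bench. Origin: middle of the plate's underside; z up; +y along the rail to the end stop (robot's left, give or take the yaw); +x away from the robot. Four blocks home fill y = +30 to +130 mm.
- stop_face (a point): middle of the face, at fixture y = +130 mm, that the leading block must meet; 35 mm above the bench; axes as the fixture's. The end stop is a dark steel block 60 mm wide, its top 50 mm above the bench.
- block_a: grey plastic terminal block, stepped, with a wide black plate on top; 25 mm long along the rail (its y), 60 mm across it (its x), 40 mm high. Loose, 90 g nominal, astride the rail with 1 mm play each side. Origin: middle of its underside on the rail's top (z = 15.5 mm), axes as the fixture's. Order in the row varies.
- block_b: grey plastic terminal block, stepped, with a narrow white marker on top; 25 mm long along the rail (its y), 60 mm across it (its x), 36 mm high. Loose, 90 g nominal, astride the rail with 1 mm play each side. Origin: middle of its underside on the rail's top (z = 15.5 mm), axes as the fixture's. Order in the row varies.
- block_c: grey plastic terminal block, the lowest, with a full-width top, and a round black slotted cap in it; 25 mm long along the rail (its y), 60 mm across it (its x), 32 mm high. Loose, 90 g nominal, astride the rail with 1 mm play each side. Origin: middle of its underside on the rail's top (z = 15.5 mm), axes as the fixture's. Order in the row varies.
- block_d: grey plastic terminal block, with a full-width top and a small white marker on it; 25 mm long along the rail (its y), 60 mm across it (its x), 38 mm high. Loose, 90 g nominal, astride the rail with 1 mm play each side. Origin: middle of its underside on the rail's top (z = 15.5 mm), axes as the fixture's. Order in the row varies.
- gate (a joint): hinge of the gate, rad: 0 = open (leans 0.43 back from upright to the fixture's -x side, rests so), 0.43 = upright, 2.0 = closed, level across the rail. Turns easily; pushed past upright it falls shut by itself. Pivot at fixture x = -41, y = +20, z = 28 mm, axis along y. A block under it stops it, so it shuts only if the row is home.
- gate_mid (a point): middle of the gate, a plain steel bar 60 x 12 (along the rail) x 8 mm, 29 mm from the pivot; z axis along the bar to its free end. Closed, the bar lies 4 mm behind the back face of the row that is home.
- gate_tip (a point): free end of the gate bar, 58 mm from the pivot: about 81 mm above the bench when open, 86 mm when upright, 28 mm when closed. Push it here toward the fixture's +x; at 60 mm height and above, the finger is clear of the tops of the blocks.
- driver: red-handled screwdriver 150 mm, lying loose on the robot's side of the fixture; leave alone. Origin at the middle of its underside.
- tweezers: steel tweezers 127 mm, lying loose off the rail's free end; leave alone. Origin at the middle of the underside.
- fuse: red fuse holder 36 x 13 x 12 mm, lying loose on the robot's side of the fixture; leave alone. Origin at the middle of its underside.

How it is judged:
By the outcome, as a careful person would: the job done as asked, in the order asked, and still so for the second after the job is handed in, with the robot touching nothing.
It also fails if it takes over 51 s, if anything falls off the work surface, if the arm or the gripper's body presses on something with over 40 N, if the wrist force passes 120 N, or if a joint passes its speed limit or range.

## Robot

A 7-joint arm with a two-finger parallel gripper is mounted at the origin on a cart in front of the work surface, level with it; the furniture and walls round the work are solid. World frame = base frame: x ahead of the robot, y to its left, z up, the work surface at z = 0. Lengths are in m, angles in rad, forces in N, time in s.
With the tool pointing down it reaches from about 0.4 to 0.9 m from the base axis. Payload 5.5 kg.
Tool frame: the origin (TCP) lies at the very end of the fingers, on their centre line; the grasp point (between the pads) lies 19 mm behind it; z points along the fingers, y is the line along which they close (so a half turn about z gives the same grasp; the last joint's range is limited). The gripper opens to 85 mm and grips with 20 to 120 N. Pads are 22 mm wide; open, the fingers measure 114 mm over their backs; the gripper's body (76 mm by 85 mm) begins 54 mm behind the grasp point. The pads swing forward as they close: fully open they stand 13 mm farther back than shut.
Start: joints at [-0.886, 0.501, -0.427, 1.55, 0.221, 1.138, -0.21], TCP at [0.266, 0.593, 0.231] pointing down, gripper open.
Joint ranges: [-2.88, 2.88], [-0.31, 2.03], [-1.54, 1.56], [0.2, 2.42], [-1.41, 4.55], [0.19, 2.02], [-2.57, 2.57]. Speed limits (rad/s): [2.57, 2.57, 3.14, 3.14, 3.14, 3.14, 3.14].

## Interface

Orientations are given as a unit quaternion [x, y, z, w].
In Python, from bench import telemetry, cams, bot, models gives the robot as it stands.
- The arm moves only by the shell command python3 -m handwheel 'ROWS' [FORCE]. ROWS is JSON, a list of rows, each an object with "travel": the shift along the tool's x, y, z each as a share of 0.2 m, from -1 to 1, a list of three; "turn": the turn, a rotation vector about the tool's x, y, z each as a share of pi/2 rad, from -1 to 1, a list of three; "grip": the finger opening in mm, from 0 to 85.4. In form: [{"travel": [x, y, z], "turn": [wx, wy, wz], "grip": grip}, ...]. A call has 1 to 20 rows; each row shifts and turns the commanded pose from where the row before left it, along the tool's axes as they then stand; what a row does not reach is not made up. A row lasts 1/8 s, in which the tool goes at most 62.5 mm and 10.7 degrees, less where a joint would pass 70% of its speed; a pose out of reach is approached as far as the arm can. A call with a number of a shift or a turn outside -1 to 1 is refused whole. A call with a gripper value outside its range is refused whole. The fingers move at their own pace and stop on an object; FORCE is the grip in N (left out, the last holds). Time passes only in rows, so rows that do not move let the fingers close. It gives the time, the measured TCP pose, the force, the opening and the grip force at its end, in the units of the state.
- telemetry.sense(): the state, without advancing time (a new reading comes with each control period).
- cams.grab_frame(name): name is "scene" or "top" or "wrist"; returns the picture (400x640x3 uint8, red, green, blue); there is no depth.
- cams.camera_model(name): a dict with "K" (3x3 intrinsics, pixels), "R" (3x3) and "t" (3): a world point X has camera coordinates R X + t. Camera axes: x right, y down, z forward; pixel columns grow to the right and rows downward; lengths in m; the calibration is good to about 2 mm. A picture is of the moment at which its call begins: read the wrist's pose just before it. camera_model takes no time and is no camera call; for the wrist camera it gives the pose at the moment of the call.
- bot.finish_job(): hands the job in; it is judged then, once.
Trained networks look in the newest picture that a camera, given by its name, has taken for a name from the list of things; names that differ only in an ending like _2 or _b are one class to them, and where a whole thing is asked for, a point or a joint stands for the part that bears it (a point fixed in the world has none). Each returns a list of dicts, best first, with "score" (0 to 1); they miss things now and then, are a little off and sometimes report something else, mostly with a low value. They report only what shows in the picture. A call takes as long as a camera call.
- models.spot_in(camera, target): "extent" ([left, top, width, height] in pixels, round what is visible of it).
- models.regions_of(camera, target): "pixels" (400x640 bool, what is visible of it) and "extent" ([left, top, width, height] in pixels, round what is visible of it).
The state is a dict: "time_s": time; "joint_pos": joint angles; "joint_velocities": joint speeds; "effort": joint torques, N m; "tool_pos": TCP position; "ee_rot": TCP orientation; "contact_force": force on the tool from outside, world axes, zero at the start; "ft_torque": the same for the moment, N m; "finger_gap": finger opening in m; "finger_force": force on a finger pad.
Only numpy, scipy, OpenCV 4.12 (cv2) and the standard library are available. Lean on these libraries where they do the work, as an engineer would, in place of code of your own. Each camera call takes 0.05 s, during which the arm holds its last target. There are 200 camera calls.

## Working session

There is one attempt and no reset: what is moved stays moved. The work goes in short steps, Python scripts to look and compute and a shell command to move; the robot and the scene stay as the last step left them, time stands still between calls to the robot, and variables do not carry over. Pictures are saved under pics/ and viewed, at most 10 in all, crops included, and the job is handed in when it is done.

```bash
mkdir -p pics; ls
python3 - <<'E'
from bench import telemetry,cams,models
import cv2,numpy as np
s=telemetry.sense();print(s['time_s'],s['tool_pos'],s['ee_rot'],s['finger_gap'],s['contact_force'])
for c in ['top','scene']:
    im=cams.grab_frame(c);cv2.imwrite(f'pics/{c}0.png',im[:,:,::-1])
    m=cams.camera_model(c);print(c,np.round(m['K'],1).tolist(),np.round(m['R'],3).tolist(),np.round(m['t'],3).tolist())
    for n in ['fixture','block_a','block_c','gate_tip','stop_face']:
        try:print(n,[(np.round(d['extent']).tolist(),round(d['score'],2)) for d in models.spot_in(c,n)][:4])
        except Exception as e:print(n,e)
E
```

```text
pics
0.0 [0.26586734 0.59235525 0.23022535] [ 2.09319085e-01  9.77846865e-01 -9.84628407e-04 -2.45626669e-04] 0.08546992830847307 [ 0.20149564 -0.31572777  1.04455951]
top [[400.9, 0.0, 322.0], [0.0, 400.9, 197.0], [0.0, 0.0, 1.0]] [[-0.021, -0.999, -0.044], [-0.997, 0.025, -0.076], [0.077, 0.042, -0.996]] [0.036, 0.451, 0.891]
fixture [([255.0, 142.0, 149.0, 67.0], 0.9)]
block_a [([347.0, 162.0, 11.0, 31.0], 0.69), ([336.0, 165.0, 16.0, 24.0], 0.6), ([312.0, 162.0, 13.0, 26.0], 0.57), ([325.0, 160.0, 13.0, 29.0], 0.56)]
block_c [([347.0, 162.0, 11.0, 31.0], 0.69), ([336.0, 165.0, 16.0, 24.0], 0.6), ([312.0, 162.0, 13.0, 26.0], 0.57), ([325.0, 160.0, 13.0, 29.0], 0.56)]
gate_tip []
stop_face [([257.0, 142.0, 148.0, 69.0], 0.79)]
scene [[480.1, 0.0, 318.8], [0.0, 480.1, 199.0], [0.0, 0.0, 1.0]] [[0.685, -0.728, -0.008], [-0.465, -0.429, -0.774], [0.561, 0.534, -0.633]] [-0.336, 0.271, 0.638]
fixture [([296.0, 238.0, 47.0, 53.0], 0.7), ([313.0, 198.0, 34.0, 33.0], 0.27)]
block_a [([312.0, 200.0, 33.0, 33.0], 0.87), ([304.0, 192.0, 33.0, 26.0], 0.85), ([299.0, 184.0, 30.0, 24.0], 0.67), ([324.0, 202.0, 35.0, 36.0], 0.62)]
block_c [([312.0, 200.0, 33.0, 33.0], 0.87), ([304.0, 192.0, 33.0, 26.0], 0.85), ([299.0, 184.0, 30.0, 24.0], 0.67), ([324.0, 202.0, 35.0, 36.0], 0.62)]
gate_tip [([288.0, 194.0, 16.0, 17.0], 0.43)]
stop_face [([257.0, 158.0, 146.0, 129.0], 0.97)]
```

Run:
```python
import cv2
a=cv2.imread('pics/top0.png')[120:230,235:425];b=cv2.imread('pics/scene0.png')[140:310,230:440]
cv2.imwrite('pics/top0c.png',cv2.resize(a,None,fx=4,fy=4,interpolation=2));cv2.imwrite('pics/scene0c.png',cv2.resize(b,None,fx=3.5,fy=3.5,interpolation=2))
```

```text
(no output)
```

View pics/top0c.png

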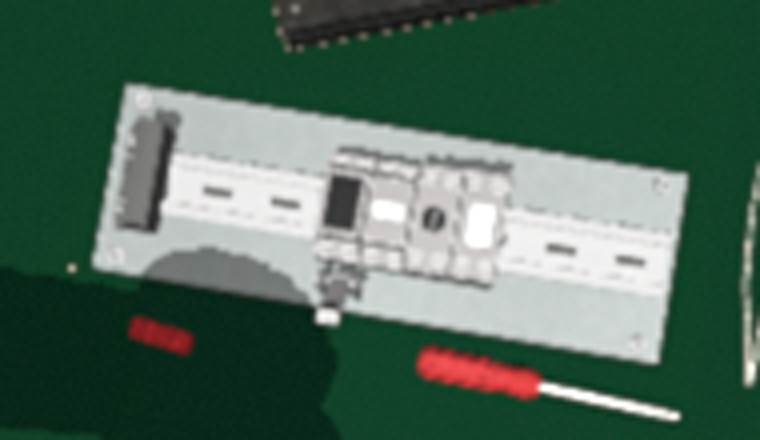

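View pics/scene0c.png

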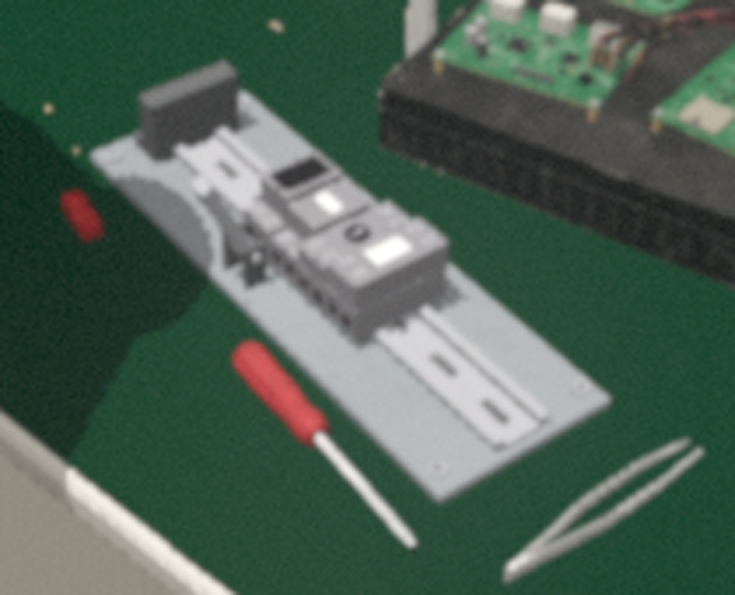

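The top view shows the row in the order a, b, c, d from the stop (crop x 320–510). The plate corners are at crop (125,83), (690,175), (658,362) and (92,268). The gate leans open at about (330,300), and the stop is on the left.

```bash
cat > h.py <<'E'
import numpy as np
from bench import telemetry,cams
from scipy.spatial.transform import Rotation as Ro
def ray(c,uv,z):
    m=cams.camera_model(c);K,R,t=map(np.array,(m['K'],m['R'],m['t']))
    o=-R.T@t;d=R.T@np.linalg.inv(K)@np.array([*uv,1.]);return o+d*(z-o[2])/d[2]
def pix(c,X):
    m=cams.camera_model(c);K,R,t=map(np.array,(m['K'],m['R'],m['t']))
    p=K@(R@np.array(X)+t);return p[:2]/p[2]
def rel(F,yaw,target,tyaw=None):
    """shares to fixture-frame target"""
    s=telemetry.sense();R=Ro.from_quat(s['ee_rot'])
    P=np.array([*F,0])+Ro.from_euler('z',yaw).apply(target)
    return R.inv().apply(P-s['tool_pos'])/0.2
E
python3 - <<'E'
from h import *
import cv2
im=cv2.imread('pics/top0.png')
C=[(125,83),(690,175),(658,362),(92,268)]
P=np.array([ray('top',((u+.5)/4-.5+235,(v+.5)/4-.5+120),.008) for u,v in C])
L=np.linalg.norm
print(P.round(3), L(P[0]-P[1]),L(P[1]-P[2]),L(P[2]-P[3]),L(P[3]-P[0]))
nom=np.array([(55,165),(55,-165),(-55,-165),(-55,165)])/1000
A=P[:,:2];c=A.mean(0);H=nom.T@(A-c);yaw=np.arctan2(H[0,1]-H[1,0],H[0,0]+H[1,1])
Rm=np.array([[np.cos(yaw),-np.sin(yaw)],[np.sin(yaw),np.cos(yaw)]])
print('F',c,'yaw',yaw,'res',(A-c-nom@Rm.T).round(4).tolist())
# row: back edge of d top (z .0535) crop ~ (510,165)-(495,285); front of a (z .0555) ~ (340,150),(318,255)
for uv,z in [((511,165),.03),((494,285),.03),((497,225),.0535),((326,215),.0555),((160,175),.05)]:
    q=ray('top',((uv[0]+.5)/4-.5+235,(uv[1]+.5)/4-.5+120),z)[:2]; print(uv,(Rm.T@(q-c)).round(4))
m=cams.camera_model('wrist');s=telemetry.sense();R=Ro.from_quat(s['ee_rot'])
o=-np.array(m['R']).T@np.array(m['t']);print('wristcam in tool',R.inv().apply(o-s['tool_pos']).round(3),R.inv().apply(np.array(m['R'])[2]).round(3))
Y=Ro.from_euler('z',yaw);print('tool in fixture',(Y.inv()*R).as_matrix().round(3).tolist(), Y.inv().apply(s['tool_pos']-np.array([*c,0])).round(3))
E
```

```text
[[ 0.589  0.154  0.008]
 [ 0.525 -0.17   0.008]
 [ 0.419 -0.148  0.008]
 [ 0.481  0.175  0.008]] 0.3306699164682656 0.10867943819226791 0.3288194746955463 0.10981055251578328
F [0.50331308 0.00246215] yaw -0.1915302379256133 res [[-0.0001, 0.0002], [-0.0007, -0.0004], [0.0009, 0.0006], [-0.0, -0.0004]]
(511, 165) [ 0.0397 -0.0634]
(494, 285) [-0.0285 -0.065 ]
(497, 225) [ 0.0018 -0.0605]
(326, 215) [-0.0083  0.0323]
(160, 175) [-0.0006  0.1273]
wristcam in tool [ 0.08   0.    -0.141] [-0.309  0.     0.951]
tool in fixture [[-0.974, 0.228, 0.0], [0.228, 0.974, 0.0], [-0.0, 0.0, -1.0]] [-0.345  0.535  0.231]
```

```bash
python3 -m handwheel '[{"travel":[-0.15,-0.17,0],"turn":[0,0,0],"grip":0},{"travel":[-0.15,-0.17,0],"turn":[0,0,0],"grip":0},{"travel":[-0.15,-0.17,0],"turn":[0,0,0],"grip":0},{"travel":[-0.15,-0.17,0],"turn":[0,0,0],"grip":0},{"travel":[-0.15,-0.17,0],"turn":[0,0,0],"grip":0},{"travel":[-0.15,-0.17,0],"turn":[0,0,0],"grip":0},{"travel":[-0.15,-0.17,0],"turn":[0,0,0],"grip":0},{"travel":[-0.15,-0.17,0],"turn":[0,0,0],"grip":0},{"travel":[-0.15,-0.17,0],"turn":[0,0,0],"grip":0},{"travel":[-0.15,-0.17,0],"turn":[0,0,0],"grip":0},{"travel":[-0.15,-0.17,0],"turn":[0,0,0],"grip":0},{"travel":[-0.15,-0.17,0],"turn":[0,0,0],"grip":0},{"travel":[-0.15,-0.17,0],"turn":[0,0,0],"grip":0},{"travel":[-0.15,-0.17,0],"turn":[0,0,0],"grip":0},{"travel":[-0.15,-0.17,0],"turn":[0,0,0],"grip":0},{"travel":[-0.15,-0.17,0],"turn":[0,0,0],"grip":0}]' 20
python3 -m handwheel '[{"travel":[0,0,0],"turn":[0,0,0.107],"grip":0},{"travel":[0,0,0],"turn":[0,0,0.107],"grip":0},{"travel":[0,0,0],"turn":[0,0,0.107],"grip":0},{"travel":[0,0,0],"turn":[0,0,0.107],"grip":0},{"travel":[0,0,0],"turn":[0,0,0.107],"grip":0},{"travel":[0,0,0],"turn":[0,0,0.107],"grip":0},{"travel":[0,0,0],"turn":[0,0,0.107],"grip":0},{"travel":[0,0,0],"turn":[0,0,0.107],"grip":0},{"travel":[0,0,0],"turn":[0,0,0],"grip":0},{"travel":[0,0,0],"turn":[0,0,0],"grip":0}]'
cat >> h.py <<'E'
F=np.array([0.5033,0.0025]);YAW=-0.1915
def where():
    s=telemetry.sense();Y=Ro.from_euler('z',YAW);R=Ro.from_quat(s['ee_rot'])
    print('t',round(s['time_s'],2),'fix pos',Y.inv().apply(s['tool_pos']-np.array([*F,0])).round(4),'toolx,z',(Y.inv()*R).as_matrix()[:,[0,2]].T.round(3).tolist(),'f',Y.inv().apply(s['contact_force']).round(1),'q',np.round(s['joint_pos'],2),'gap',round(s['finger_gap'],4))
E
python3 - <<'E'
from h import *
import cv2
where()
for c in ['top','wrist']:
    cv2.imwrite(f'pics/{c}1.png',cams.grab_frame(c)[:,:,::-1])
a=cv2.resize(cv2.imread('pics/top1.png')[120:230,235:435],None,fx=4,fy=4,interpolation=2)
b=cv2.resize(cv2.imread('pics/wrist1.png'),None,fx=.75*1,fy=.75,interpolation=3)
b=b[:,:480];o=np.zeros((440+160,800,3),np.uint8)
cv2.imwrite('pics/t1c.png',a)
E
```

```text
time_s: 2.6
tool_pos: [0.4818, -0.1011, 0.2317]
ee_rot: [0.209, 0.978, 0.0, 0.0]
contact_force: [1.0, -0.2, -0.8]
finger_gap: 0.0001
finger_force: 0.0
time_s: 3.85
tool_pos: [0.4814, -0.0996, 0.2314]
ee_rot: [0.772, 0.636, 0.0, 0.0]
contact_force: [0.1, 0.5, -0.2]
finger_gap: -0.0003
finger_force: 0.0
t 3.85 fix pos [-0.0021 -0.1045  0.2314] toolx,z [[0.001, 1.0, 0.0], [0.0, 0.0, -1.0]] f [-0.   0.5 -0.2] q [ 0.    0.19  0.17  1.96 -0.04  1.   -0.01] gap -0.0003
```

View pics/wrist1.png

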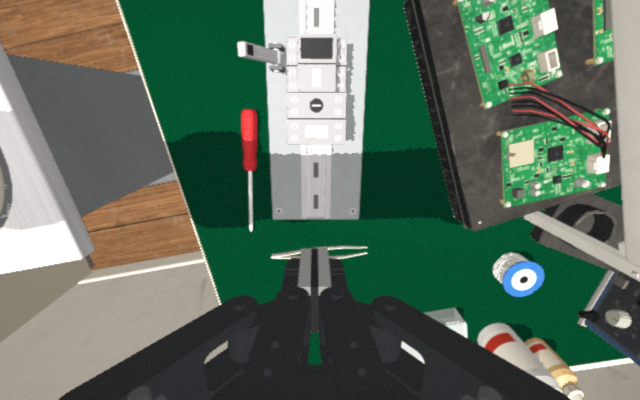

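The wrist view shows the rail centred on the tool column (316), the back of d at about row 145, the gate at (240–285,50), and the gripper linkage fanning out widely. I'll check the linkage height against the gate.

Run:
```python
from h import *
m=cams.camera_model('wrist');K,R,t=map(np.array,(m['K'],m['R'],m['t']));s=telemetry.sense();T=Ro.from_quat(s['ee_rot'])
o=T.inv().apply(-R.T@t-s['tool_pos'])
for uv in [(300,250),(316,250),(284,290),(275,300),(250,297),(225,305),(150,345),(80,385)]:
    d=T.inv().apply(R.T@np.linalg.inv(K)@np.array([*uv,1.]))
    print(uv,[ (o+d*(x-o[0])/d[0]).round(3)[1:].tolist() for x in (0,0.012,.02)])
Y=Ro.from_euler('z',YAW)
for n,uv,z in [('dback top',(316,140),.0535),('dback bot',(316,145),.0155),('d left',(288,130),.045),('d right',(344,130),.045),('a front top',(316,37),.0555),('plate end',(315,219),.008),('gatetip',(241,48),.081)]:
    print(n,Y.inv().apply(ray('wrist',uv,z)-np.array([*F,0])).round(4))
```

```text
(300, 250) [[-0.008, 0.018], [-0.007, -0.006], [-0.006, -0.022]]
(316, 250) [[0.001, 0.018], [0.001, -0.006], [0.001, -0.022]]
(284, 290) [[-0.014, -0.021], [-0.012, -0.039], [-0.01, -0.051]]
(275, 300) [[-0.017, -0.029], [-0.014, -0.046], [-0.013, -0.057]]
(250, 297) [[-0.028, -0.027], [-0.024, -0.044], [-0.021, -0.055]]
(225, 305) [[-0.037, -0.032], [-0.032, -0.049], [-0.028, -0.06]]
(150, 345) [[-0.057, -0.055], [-0.049, -0.068], [-0.043, -0.076]]
(80, 385) [[-0.07, -0.071], [-0.06, -0.081], [-0.053, -0.088]]
dback top [-0.0004 -0.0605  0.0535]
dback bot [-0.0002 -0.0705  0.0155]
d left [-0.0293 -0.0512  0.045 ]
d right [ 0.0286 -0.0514  0.045 ]
a front top [-0.0003  0.033   0.0555]
plate end [-0.0015 -0.1639  0.008 ]
gatetip [-0.0645  0.0201  0.081 ]
```

```bash
python3 -m handwheel '[{"travel":[0,0.01,0.22],"turn":[0,0,0],"grip":0},{"travel":[0,0,0.22],"turn":[0,0,0],"grip":0},{"travel":[0,0,0.22],"turn":[0,0,0],"grip":0},{"travel":[0,0,0.2],"turn":[0,0,0],"grip":0},{"travel":[0,0,0.12],"turn":[0,0,0],"grip":0},{"travel":[0,0,0.06],"turn":[0,0,0],"grip":0},{"travel":[0,0,0],"turn":[0,0,0],"grip":0},{"travel":[0,0,0],"turn":[0,0,0],"grip":0}]'
python3 - <<'E'
from h import *
where()
E
```

```text
time_s: 4.95
tool_pos: [0.4842, -0.1004, 0.0243]
ee_rot: [0.773, 0.635, 0.001, 0.001]
contact_force: [0.2, -0.2, 0.6]
finger_gap: -0.0001
finger_force: 0.0
t 4.95 fix pos [ 0.0009 -0.1046  0.0243] toolx,z [[0.004, 1.0, 0.0], [0.002, 0.0, -1.0]] f [ 0.2 -0.2  0.6] q [ 0.05  0.52  0.12  2.09 -0.12  0.54  0.06] gap -0.0001
```

```bash
python3 -m handwheel '[{"travel":[0.05,0,0],"turn":[0,0,0],"grip":0},{"travel":[0.05,0,0],"turn":[0,0,0],"grip":0},{"travel":[0.02,0,0],"turn":[0,0,0],"grip":0},{"travel":[0.02,0,0],"turn":[0,0,0],"grip":0},{"travel":[0.02,0,0],"turn":[0,0,0],"grip":0},{"travel":[0.025,0,0],"turn":[0,0,0],"grip":0},{"travel":[0.025,0,0],"turn":[0,0,0],"grip":0},{"travel":[0.025,0,0],"turn":[0,0,0],"grip":0},{"travel":[0.025,0,0],"turn":[0,0,0],"grip":0},{"travel":[0.025,0,0],"turn":[0,0,0],"grip":0},{"travel":[0.025,0,0],"turn":[0,0,0],"grip":0},{"travel":[0.025,0,0],"turn":[0,0,0],"grip":0}]'
python3 - <<'E'
from h import *
import cv2
where()
cv2.imwrite('pics/w2.png',cams.grab_frame('wrist')[:,:,::-1])
E
```

```text
time_s: 6.45
tool_pos: [0.4964, -0.0344, 0.0234]
ee_rot: [0.773, 0.635, -0.0, 0.0]
contact_force: [-0.2, -5.1, 3.3]
finger_gap: -0.0001
finger_force: 2.6
t 6.45 fix pos [ 0.0002 -0.0375  0.0234] toolx,z [[0.004, 1.0, -0.0], [0.0, -0.0, -1.0]] f [ 0.8 -5.1  3.3] q [-0.09  0.53  0.13  2.08 -0.12  0.55 -0.07] gap -0.0001
```

View pics/w2.png

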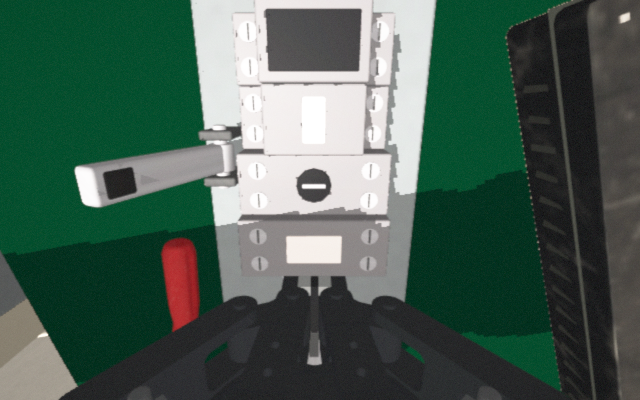

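The finger is pushing the row square and flat: blocks at rows 0–275, gate clear at (80–240,170). Carrying on.

```bash
python3 -m handwheel '[{"travel":[0.025,0,0],"turn":[0,0,0],"grip":0},{"travel":[0.025,0,0],"turn":[0,0,0],"grip":0},{"travel":[0.025,0,0],"turn":[0,0,0],"grip":0},{"travel":[0.025,0,0],"turn":[0,0,0],"grip":0},{"travel":[0.025,0,0],"turn":[0,0,0],"grip":0},{"travel":[0.025,0,0],"turn":[0,0,0],"grip":0},{"travel":[0.025,0,0],"turn":[0,0,0],"grip":0},{"travel":[0.025,0,0],"turn":[0,0,0],"grip":0},{"travel":[0.025,0,0],"turn":[0,0,0],"grip":0},{"travel":[0.01,0,0],"turn":[0,0,0],"grip":0},{"travel":[0,0,0],"turn":[0,0,0],"grip":0}]'
python3 - <<'E'
from h import *
where()
E
```

```text
time_s: 7.88
tool_pos: [0.5054, 0.012, 0.0232]
ee_rot: [0.773, 0.635, 0.0, -0.0]
contact_force: [-1.1, -2.5, 2.6]
finger_gap: -0.0001
finger_force: 1.8
t 7.88 fix pos [0.0002 0.0097 0.0232] toolx,z [[0.004, 1.0, 0.0], [-0.0, 0.0, -1.0]] f [-0.6 -2.7  2.6] q [-0.18  0.54  0.13  2.06 -0.12  0.56 -0.16] gap -0.0001
```

Now in 2 mm steps, watching the force.

```bash
python3 -m handwheel '[{"travel":[0.01,0,0],"turn":[0,0,0],"grip":0},{"travel":[0.01,0,0],"turn":[0,0,0],"grip":0},{"travel":[0.01,0,0],"turn":[0,0,0],"grip":0}]' | egrep 'tool_pos|contact'
python3 -m handwheel '[{"travel":[0.01,0,0],"turn":[0,0,0],"grip":0}]'| egrep 'tool_pos|contact'
python3 -m handwheel '[{"travel":[0.01,0,0],"turn":[0,0,0],"grip":0}]'| egrep 'tool_pos|contact'
python3 -c "from h import *;where()"
```

```text
tool_pos: [0.5065, 0.0176, 0.0232]
contact_force: [-0.9, -4.4, 3.8]
tool_pos: [0.5069, 0.0197, 0.0232]
contact_force: [-1.7, -5.5, 2.6]
tool_pos: [0.507, 0.0202, 0.0232]
contact_force: [-2.1, -10.5, 5.4]
t 8.5 fix pos [0.0002 0.0181 0.0232] toolx,z [[0.005, 1.0, -0.002], [-0.001, -0.002, -1.0]] f [ -0.  -10.7   5.4] q [-0.2   0.54  0.13  2.05 -0.12  0.56 -0.18] gap 0.0002
```

```bash
python3 -m handwheel '[{"travel":[0.01,0,0],"turn":[0,0,0],"grip":0},{"travel":[0,0,0],"turn":[0,0,0],"grip":0}]'| egrep 'tool_pos|contact'
python3 - <<'E'
from h import *
import cv2
where()
cv2.imwrite('pics/w3.png',cams.grab_frame('wrist')[:,:,::-1])
cams.grab_frame('scene')
E
```

```text
tool_pos: [0.5069, 0.0202, 0.0232]
contact_force: [-3.1, -12.8, 5.9]
t 8.75 fix pos [0.0002 0.0181 0.0232] toolx,z [[0.007, 1.0, -0.003], [-0.001, -0.003, -1.0]] f [ -0.6 -13.2   5.9] q [-0.2   0.54  0.13  2.05 -0.12  0.56 -0.18] gap 0.0003
```

View pics/w3.png

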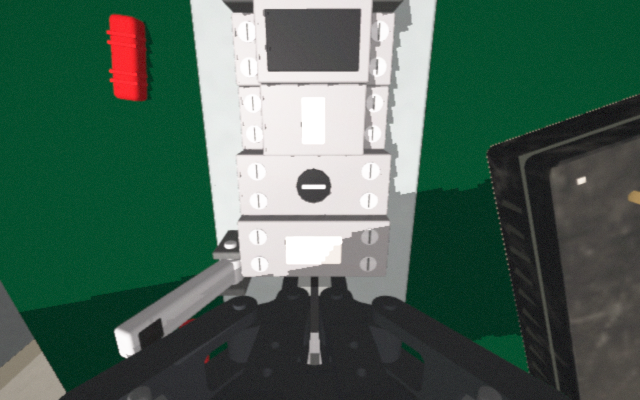

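The row reads closed up and straight, and it stalled with the finger at y = 18 mm and 13 N, so it is home. Next I back off, rise and check from above.

```bash
python3 -m handwheel '[{"travel":[-0.02,0,0],"turn":[0,0,0],"grip":0},{"travel":[-0.04,0,0],"turn":[0,0,0],"grip":0},{"travel":[-0.1,0,0],"turn":[0,0,0],"grip":0},{"travel":[-0.1,0,0],"turn":[0,0,0],"grip":0},{"travel":[0,0,-0.2],"turn":[0,0,0],"grip":0},{"travel":[0,0,-0.2],"turn":[0,0,0],"grip":0},{"travel":[0,0,-0.2],"turn":[0,0,0],"grip":0},{"travel":[0,0,0],"turn":[0,0,0],"grip":0},{"travel":[0,0,0],"turn":[0,0,0],"grip":0}]'| egrep 'tool_pos|contact'
python3 - <<'E'
from h import *
import cv2
where()
cv2.imwrite('pics/w4.png',cams.grab_frame('wrist')[:,:,::-1])
print(rel(F,YAW,[-.095,.020,.130]).round(3))
E
```

```text
tool_pos: [0.4972, -0.0269, 0.1428]
contact_force: [-0.7, -0.5, 0.0]
t 9.97 fix pos [-0.0004 -0.03    0.1428] toolx,z [[0.003, 1.0, 0.001], [-0.001, 0.001, -1.0]] f [-0.6 -0.6  0. ] q [-0.14  0.32  0.17  2.02 -0.07  0.81 -0.13] gap 0.0
[ 0.25  -0.471  0.062]
```

View pics/w4.png

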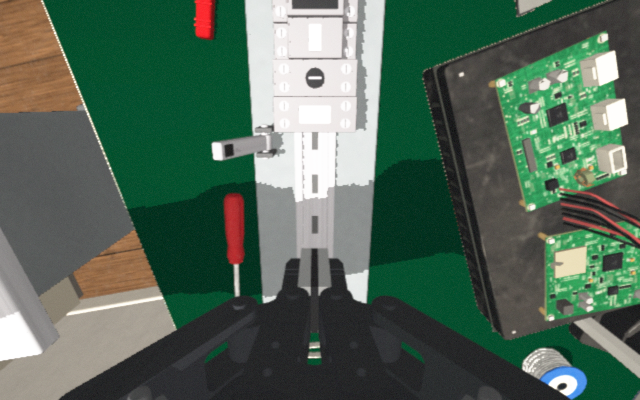

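The row is straight and closed, with d's back edge at about row 131. I'll compare that with the prediction and look at the stop end in the top and scene cameras.

Run:
```python
from h import *
import cv2
Y=Ro.from_euler('z',YAW);f=lambda p:np.array([*F,0])+Y.apply(p)
for c in ['wrist']:
  for p in [(0,.030,.0535),(0,.030,.0155),(0,.055,.0535),(0,.0,.0155)]: print(p,pix(c,f(p)).round(1))
  print('gate tip',pix(c,f((-.065,.02,.081))).round(1))
a=cams.grab_frame('top');b=cams.grab_frame('scene')
A=cv2.resize(a[130:200,245:345,::-1],(600,420),interpolation=2)
print('stop top edge px top', pix('top',f((0,.13,.05))),'scene',pix('scene',f((0,.13,.05))))
B=cv2.resize(b[145:225,255:355,::-1],(225,180),interpolation=2)
B=cv2.resize(b[145:235,255:345,::-1],(600,600),interpolation=2)
cv2.imwrite('pics/chk.png',np.hstack([cv2.resize(A,(400,280)),cv2.resize(B,(280,280))]))
```

```text
(0, 0.03, 0.0535) [315.6 131.4]
(0, 0.03, 0.0155) [315.5 127.4]
(0, 0.055, 0.0535) [315.5  95. ]
(0, 0.0, 0.0155) [315.6 162.6]
gate tip [216.4 151.1]
stop top edge px top [273.4588993  162.90057983] scene [284.57107499 164.77608559]
```

View pics/chk.png

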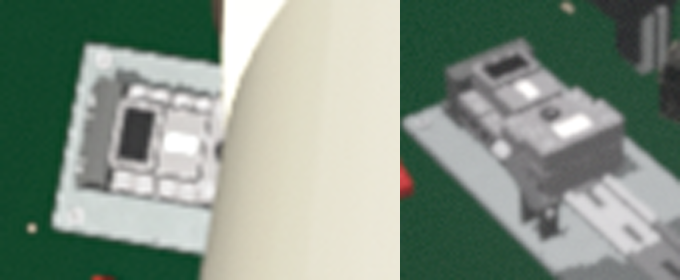

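The row's leading block is against the stop in both views, and its back edge matches y = 30 mm (131 vs 131.4 px). Moving behind the gate.

```bash
python3 -m handwheel '[{"travel":[0.06,-0.12,0],"turn":[0,0,0],"grip":0},{"travel":[0.06,-0.12,0],"turn":[0,0,0],"grip":0},{"travel":[0.06,-0.12,0],"turn":[0,0,0],"grip":0},{"travel":[0.07,-0.12,0],"turn":[0,0,0],"grip":0},{"travel":[0,0,0.15],"turn":[0,0,0],"grip":0},{"travel":[0,0,0.13],"turn":[0,0,0],"grip":0},{"travel":[0,0,0.1],"turn":[0,0,0],"grip":0},{"travel":[0,0,0],"turn":[0,0,0],"grip":0},{"travel":[0,0,0],"turn":[0,0,0],"grip":0}]'| egrep 'tool_pos|contact'
python3 - <<'E'
from h import *
where()
E
```

```text
tool_pos: [0.4132, 0.0401, 0.0673]
contact_force: [-0.1, 0.3, -0.3]
t 11.25 fix pos [-0.0956  0.0197  0.0673] toolx,z [[0.004, 1.0, -0.0], [-0.001, -0.0, -1.0]] f [-0.2  0.3 -0.3] q [-0.26  0.33  0.11  2.25 -0.07  0.56 -0.29] gap 0.0003
```

```bash
python3 -m handwheel '[{"travel":[0,0.03,0],"turn":[0,0,0],"grip":0},{"travel":[0,0.02,0],"turn":[0,0,0],"grip":0},{"travel":[0,0.02,0],"turn":[0,0,0],"grip":0},{"travel":[0,0.02,0],"turn":[0,0,0],"grip":0},{"travel":[0,0.02,0],"turn":[0,0,0],"grip":0},{"travel":[0,0.02,0],"turn":[0,0,0],"grip":0},{"travel":[0,0.02,0],"turn":[0,0,0],"grip":0},{"travel":[0,0.02,0],"turn":[0,0,0],"grip":0},{"travel":[0,0.02,0],"turn":[0,0,0],"grip":0},{"travel":[0,0.02,0],"turn":[0,0,0],"grip":0},{"travel":[0,0.02,0],"turn":[0,0,0],"grip":0},{"travel":[0,0.02,0],"turn":[0,0,0],"grip":0},{"travel":[0,0.02,0],"turn":[0,0,0],"grip":0},{"travel":[0,0.02,0],"turn":[0,0,0],"grip":0},{"travel":[0,0,0],"turn":[0,0,0],"grip":0},{"travel":[0,0,0],"turn":[0,0,0],"grip":0},{"travel":[0,0,0],"turn":[0,0,0],"grip":0},{"travel":[0,0,0],"turn":[0,0,0],"grip":0}]'| egrep 'tool_pos|contact'
python3 - <<'E'
from h import *
import cv2
where()
cv2.imwrite('pics/w5.png',cams.grab_frame('wrist')[:,:,::-1])
E
```

```text
tool_pos: [0.47, 0.0289, 0.0673]
contact_force: [-0.1, -0.4, 0.1]
t 13.5 fix pos [-0.0378  0.0196  0.0673] toolx,z [[0.004, 1.0, 0.0], [-0.0, 0.0, -1.0]] f [ 0.  -0.4  0.1] q [-0.22  0.41  0.12  2.13 -0.08  0.61 -0.24] gap -0.0003
```

View pics/w5.png

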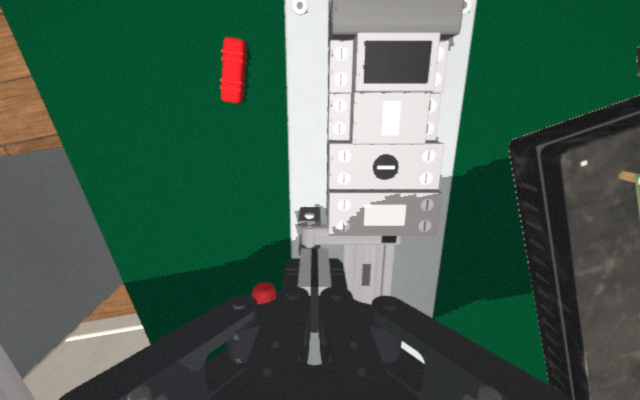

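The gate has fallen across the rail (bar at row 240, columns 310–400) with the row tight to the stop. Retreating straight up and back for a last check.

```bash
python3 -m handwheel '[{"travel":[0,0,-0.1],"turn":[0,0,0],"grip":0},{"travel":[0,0,-0.2],"turn":[0,0,0],"grip":0},{"travel":[-0.1,0,-0.2],"turn":[0,0,0],"grip":0},{"travel":[-0.2,0,0],"turn":[0,0,0],"grip":0},{"travel":[-0.1,0,0],"turn":[0,0,0],"grip":0},{"travel":[0,0,0],"turn":[0,0,0],"grip":0},{"travel":[0,0,0],"turn":[0,0,0],"grip":0},{"travel":[0,0,0],"turn":[0,0,0],"grip":0}]'| egrep 'tool_pos|contact'
python3 - <<'E'
from h import *
import cv2
where()
cv2.imwrite('pics/w6.png',cams.grab_frame('wrist')[:,:,::-1])
Y=Ro.from_euler('z',YAW);f=lambda p:np.array([*F,0])+Y.apply(p)
for n,p in dict(tip=(.017,.02,.032),dback=(0,.03,.0535),stop=(0,.13,.05),afront=(0,.13,.0555)).items(): print(n,pix('wrist',f(p)).round(1))
E
```

```text
tool_pos: [0.4547, -0.0484, 0.1671]
contact_force: [0.3, -0.3, 0.0]
t 14.55 fix pos [-0.038  -0.0593  0.1671] toolx,z [[0.002, 1.0, 0.0], [-0.0, 0.0, -1.0]] f [ 0.4 -0.3  0. ] q [-0.12  0.21  0.19  2.1  -0.05  0.84 -0.09] gap -0.0002
tip [378.9 103.4]
dback [363.3  90. ]
stop [369.2 -64.9]
afront [370.6 -69.2]
```

View pics/w6.png

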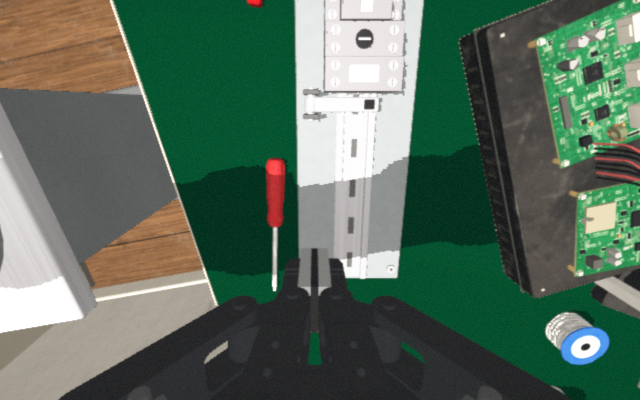

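The gate lies level behind the row: its tip is at (378,103), as predicted for closed. The row's back edge is at about row 92, against 90 predicted for home. The driver and the other loose parts are undisturbed.

```bash
python3 -c "
from bench import bot
print(bot.finish_job())"
```

```text
the job is handed in; nothing more can be done
None
```

The job is handed in: the four blocks were pushed home against the end stop with no visible gaps, the gate was tipped closed and lies flat across the rail behind them, and the arm was clear with the clock at about 15 s of the 51 s allowed.

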